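# Load a sleeve and hold the fixture plate out over the inspection camera

### The arm

A 6-joint arm with a two-finger parallel gripper is mounted at the origin on the work surface. World frame = base frame: x ahead of the robot, y to its left, z up, the work surface at z = 0. Lengths are in mm, angles in rad, forces in N, time in s.
With the tool pointing down it reaches from about 275 to 725 mm from the base axis. Payload 5.6 kg.
Tool frame: the origin (TCP) lies midway between the tips of the shut fingers; the grasp point (between the pads) lies 19 mm behind it (grip_depth is the z of the grasp point in the tool frame, in mm); z points along the fingers, y is the line along which they close (so a half turn about z gives the same grasp; the last joint's range is limited). The gripper opens to 85 mm and grips with 20 to 120 N. Pads are 22 mm wide; open, the fingers measure 114 mm over their backs; the gripper's body (76 mm by 85 mm) begins 54 mm behind the grasp point. The pads swing forward as they close: fully open they stand 13 mm farther back than shut.
Start: joints at [-0.833, 0.255, 0.108, 0, -1.424, -0.285], TCP at [240.634, -494.558, 231.283] pointing down, gripper open.
Joint ranges: [-2.95, 2.95], [-1.21, 1.97], [-1.09, 1.5], [-2.87, 1.71], [-2.94, -0.07], [-3.05, 3.05]. Speed limits (rad/s): [2.57, 2.57, 3.14, 3.14, 3.14, 3.14].

### API

Orientations are given as a rotation vector (axis times angle).
In Python, from rig import read_state, camera, finish_job, recognise, place_of, grip_depth gives the robot as it stands. The module is installed in compiled form; this text tells all that it offers.
- The arm moves only by the shell command python3 -m crank 'ROWS' [FORCE]. ROWS is JSON, a list of rows, each a list of 7 numbers: the shift along the tool's x, y, z as a fraction of full scale, then the turn, a rotation vector about the tool's x, y, z as a fraction of full scale, then the closure, from 0 (fully open) to 1 (shut). A call has 1 to 8 rows; each row shifts and turns the commanded pose from where the row before left it, along the tool's axes as they then stand; what a row does not reach is not made up. Full scale, the value 1, is 100 mm for a shift and pi rad for a turn. A row lasts 1/8 s, in which the tool goes at most 62.5 mm and 10.7 degrees, less where a joint would pass 70% of its speed; a pose out of reach is approached as far as the arm can. A call with a number of a shift or a turn outside -1 to 1 is refused whole. A call with a gripper value outside its range is refused whole. The fingers move at their own pace and stop on an object; FORCE is the grip in N (left out, the last holds). Time passes only in rows, so rows that do not move let the fingers close. It gives the time, the measured TCP pose, the force, the opening and the grip force at its end, in the units of the state.
- read_state(): the state, without advancing time (a new reading comes with each control period).
- camera(name): name is "scene" or "top"; returns a dict with "color" (400x640x3 uint8, red, green, blue), "camera_matrix" (3x3 intrinsics, pixels), "world_to_cam" (4x4, takes a point from world to camera coordinates). Camera axes: x right, y down, z forward; pixel columns grow to the right and rows downward; lengths in mm; the calibration is good to about 2 mm. A picture is of the moment at which its call begins. There is no depth.
- finish_job(): hands the job in; it is judged then, once.
Trained networks look in a picture, given as the dict that the camera call returned (one of the last four; its "shot" number tells which), for a name from the list of things; names that differ only in an ending like _2 or _b are one class to them, and where a whole thing is asked for, a point or a joint stands for the part that bears it (a point fixed in the world has none). Each returns a list of dicts, best first, with "score" (0 to 1); they miss things now and then, are a little off and sometimes report something else, mostly with a low value. They report only what shows in the picture. A call takes as long as a camera call.
- recognise(picture, name): "xy" ([column, row] in pixels, amid what is visible of it).
- place_of(picture, name): "xy" ([column, row] in pixels: a listed point, or the origin of a listed thing).
The state is a dict: "time_s": time; "joints": joint angles; "qd": joint speeds; "joint_torque": joint torques, N m; "ee_pos": TCP position; "tool_rot": TCP orientation; "ft_force": force on the tool from outside, world axes, zero at the start; "moment": the same for the moment, N m; "grip_width": finger opening in mm; "grip_force": force on a finger pad.
Only numpy, scipy, OpenCV 4.12 (cv2) and the standard library are available. Lean on these libraries where they do the work, as an engineer would, in place of code of your own. Each camera call takes 0.05 s, during which the arm holds its last target. There are 200 camera calls.

### The job

Lower the larger steel sleeve all the way down over the stud of the aluminium fixture plate (do not drop it) and let go of it. Then slide the plate straight out over the end of its grey riser, in line with the riser and lying flat on it, never lifted or tipped, until the plate's outer end is level with the tip of the steel pointer beside it. It would tip off there by itself, so finish while still holding it steady and level with the gripper; leave the small bush and the green basket where they are.

Things in the scene. Friction and masses are not known exactly. Their poses are not given: they have to be found in the camera images.
- sleeve_center (a point): Centre (half-way up) of the steel sleeve to load: upright plain ring, 44 mm outside, bore 24 mm, 32 mm tall, about 0.23 kg, standing loose on the bench. z is its axis. The larger of the two rings.
- stud_foot (a point): Foot of the steel stud, on its axis, at the plate's top face (the seat of the sleeve). Stud 20 mm in diameter, rising 40 mm above the plate, top chamfered. Axes are those of the plate; it lies 60 mm in from the plate's outer end, on its centre line.
- plate_end (a point): Middle of the outer end of the fixture plate, at its underside. Loose aluminium plate 250 x 100 x 8 mm, about 0.7 kg with stud and grip block, lying on the riser (slightly askew at first). x points outward along its length, z up. The stud stands near this end, the grip block near the other end.
- plate_grip (a point): Centre of the black grip block fixed on the plate: 30 x 30 mm, 45 mm tall, standing on the plate's top face, so its top is 22.5 mm above this point. It lies 225 mm in from the plate's outer end, on the centre line. Axes are those of the plate.
- plate: The fixture plate with its stud and grip block; origin at the middle of its underside, 125 mm in from the outer end; x outward, z up.
- sleeve: The larger steel sleeve; origin at the centre of its underside.
- stand_edge (a point): Middle of the outer top edge of the fixed grey riser. Its flat top is 90 mm above the bench, 260 mm long and 120 mm wide. x points outward (the way the plate is to slide, level), z up; the riser lies on the -x side of this point. The plate's weight with the sleeve comes past this edge before the pointer is reached.
- stand: The fixed riser; origin on the bench right below stand_edge, same axes.
- pointer_tip (a point): Tip of the fixed steel pointer blade (6 mm wide and 47 mm long, level with the plate; this point is on its middle line) on a 10 mm post 115 mm from the centre line, beside the plate's path, 125 to 150 mm beyond the riser's edge and 68 mm to the -y side of its centre line. Axes are the riser's; the plate's outer end must come to x = 0 in this frame. The plate passes it with about 18 mm to spare.
- gauge: The fixed upward-looking inspection camera that carries the pointer: black housing 70 x 60 mm with a round lens, top 58 mm above the bench, so the plate passes 32 mm above it. Origin on the bench, on the riser's centre line, in line with the pointer; x outward.
- bush_center (a point): Centre of the small steel bush, a bystander: 34 mm outside, bore 14 mm, 20 mm tall (too small for the stud).
- basket_center (a point): Centre of the loose green basket, a bystander, 100 x 130 x 55 mm.

How it is judged (in metres and radians):
On the way, in this order (a step that is already met when the one before it is completed fails the run):
1. the sleeve sits fully down on the stud, let go of (horizontal distance between sleeve_center and stud_foot below 0.005 m and z of sleeve_center in the frame of stud_foot between 0.013 and 0.0195 m and contact force between the fingers and sleeve below 0.1 N), for 0.2 s.
2. the plate lies flat, slid out until its outer end is level with the pointer, held by the gripper (x of plate_end in the frame of pointer_tip between -0.006 and 0.006 m and y of plate_end in the frame of stand_edge between -0.012 and 0.012 m and z of plate_end in the frame of stand_edge between -0.008 and 0.006 m and angle between the x axis of plate and the x axis of stand, either way round below 0.09 rad and angle between plate's own z axis and vertical below 0.05 rad and contact force between plate and stand above 0.5 N and contact force between the fingers and plate above 1 N), for 0.2 s.
At the end, for the whole second after the job is handed in: Sleeve untouched on the stud, 5 mm off-axis at most, down to 3.5 mm. Plate end within 6 mm of the pointer line and 12 mm of the riser's centre line, plate within 5 deg of its direction and 2.8 deg of level, resting on the riser only, still, and held by the fingers (over 1 N) (all of step 1 and all of step 2 and contact force between plate and gauge below 0.1 N and linear speed of plate below 0.01 m/s); the arm keeps its last pose, push and grip.
It fails at once if the sleeve is let go of over the stud more than 15 mm above its seat (horizontal distance between sleeve_center and stud_foot below 0.03 m and z of sleeve_center in the frame of stud_foot above 0.031 m and contact force between the fingers and sleeve below 0.05 N).
It fails at once if the plate tips (over 10 degrees) (angle between plate's own z axis and vertical above 0.17 rad).
It fails at once if the plate is lifted off the riser (over 12 mm) (z of plate in the frame of stand_edge above 0.012 m).
It fails at once if the small bush is moved (over 20 mm) (distance of bush_center from where it was at the start of the episode above 0.02 m).
It fails at once if the basket is moved (over 20 mm) (distance of basket_center from where it was at the start of the episode above 0.02 m).
It also fails if it takes over 64 s, if anything falls off the work surface, if the arm or the gripper's body presses on something with over 40 N, if the wrist force passes 120 N, or if a joint passes its speed limit or range.

## Working session

There is one attempt and no reset: what is moved stays moved. The work goes in short steps, Python scripts to look and compute and a shell command to move; the robot and the scene stay as the last step left them, time stands still between calls to the robot, and variables do not carry over. Pictures are saved under pics/ and viewed, at most 10 in all, crops included, and the job is handed in when it is done.

```bash
mkdir -p pics
cat > h.py <<'E'
import numpy as np, cv2
from rig import *
from scipy.spatial.transform import Rotation as R
def onplane(p,xy,z):
    K=p["camera_matrix"];T=np.array(p["world_to_cam"]);r=T[:3,:3].T@np.linalg.inv(K)@np.array([xy[0],xy[1],1.])
    c=-T[:3,:3].T@T[:3,3];return c+r*(z-c[2])/r[2]
def tri(ps,xys):
    A=[];b=[]
    M=np.zeros((3,3));v=np.zeros(3)
    for p,xy in zip(ps,xys):
        K=p["camera_matrix"];T=np.array(p["world_to_cam"]);r=T[:3,:3].T@np.linalg.inv(K)@np.array([xy[0],xy[1],1.]);r/=np.linalg.norm(r)
        c=-T[:3,:3].T@T[:3,3];P=np.eye(3)-np.outer(r,r);M+=P;v+=P@c
    return np.linalg.solve(M,v)
def save(p,n): cv2.imwrite("pics/"+n,cv2.cvtColor(p["color"],cv2.COLOR_RGB2BGR))
E
python3 - <<'E'
from h import *
np.set_printoptions(precision=1,suppress=True)
a=camera("scene");b=camera("top");save(a,"s0.png");save(b,"t0.png")
Z=dict(sleeve_center=16,stud_foot=98,plate_end=90,plate_grip=120.5,stand_edge=90,pointer_tip=94,bush_center=10,basket_center=27,gauge=0)
for n,z in Z.items():
    x=place_of(a,n);y=place_of(b,n)
    for p,l in((a,x),(b,y)):
        for d in l[:2]: print(n,np.array(d["xy"]),round(d["score"],2),onplane(p,d["xy"],z))
    if x and y: print("   tri",tri([a,b],[x[0]["xy"],y[0]["xy"]]))
s=read_state();print(s["ee_pos"],s["tool_rot"],grip_depth,R.from_rotvec(s["tool_rot"]).as_matrix())
E
```

```text
sleeve_center [437.  196.2] 0.63 [479.9 305.5  16. ]
sleeve_center [203.3 269. ] 0.86 [466.6 310.4  16. ]
   tri [467.  311.1   6.1]
stud_foot [295.9 178.4] 0.69 [536.5 -37.7  98. ]
stud_foot [362.7 231.1] 0.63 [535.2 -41.1  98. ]
   tri [535.1 -39.5  97. ]
plate_end [317.3 188.5] 0.77 [561.   13.5  90. ]
plate_end [333.9 223.1] 0.83 [554.1  18.   90. ]
   tri [554.9  15.5  85.3]
plate_grip [228.5 157.5] 0.78 [ 493.9 -201.9  120.5]
plate_grip [444.  247.7] 0.57 [ 496.1 -200.8  120.5]
   tri [ 496.  -200.8  121.9]
pointer_tip [404.3 282.1] 0.4 [824.8 186.8  94. ]
pointer_tip [297.6 180.2] 0.82 [647.   93.5  94. ]
   tri [692.9 159.8 -60.9]
bush_center [449.2 240.2] 0.52 [627.8 312.8  10. ]
bush_center [203.2 207.3] 0.44 [607.8 316.9  10. ]
   tri [610.7 320.   -6.3]
basket_center [403.7 281.2] 0.56 [766.4 198.6  27. ]
basket_center [254.8 138.4] 0.57 [765.2 197.   27. ]
basket_center [205.3 270.1] 0.28 [463.5 302.9  27. ]
   tri [765.6 197.9  26. ]
gauge [358.8 226.4] 0.7 [584.5 112.2   0. ]
gauge [295.1 219.6] 0.91 [577.1 106.1   0. ]
   tri [578.1 109.6  -6.3]
[ 240.6 -494.6  231.3] [ 0.7 -3.1  0. ] -18.700000000000003 [[-0.9 -0.4 -0. ]
 [-0.4  0.9 -0. ]
 [ 0.  -0.  -1. ]]
```

View pics/s0.png

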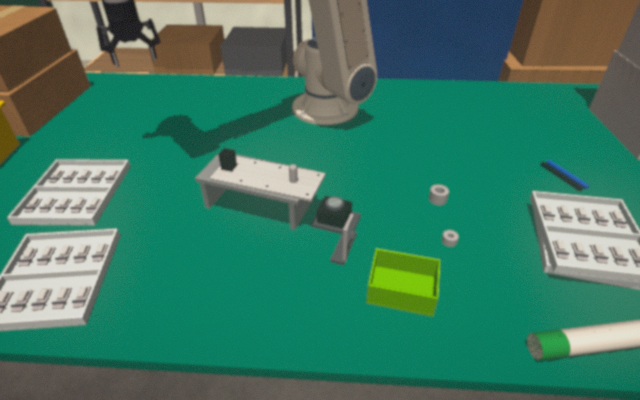

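View pics/t0.png

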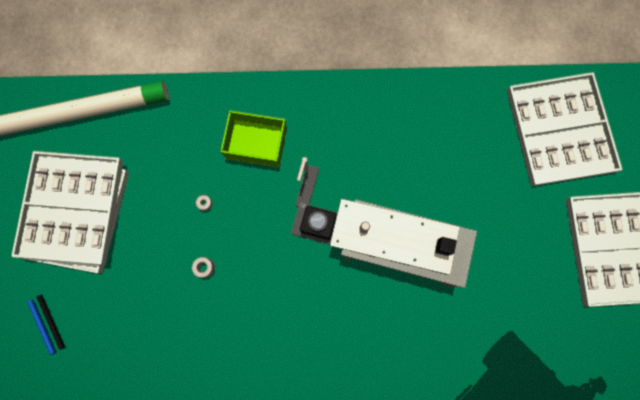

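The top view shows the sleeve at about (203,268), the bush at (204,203), and the basket at (254,138). The stud is at (364,228), the grip block at (446,247), the pointer blade runs from (306,157) to (299,181), and the gauge is at (318,222). The scene view agrees. Next I need the riser's direction.

Run:
```python
from h import *
b=camera("top")
c=b["color"][140:300,285:485];cv2.imwrite("pics/c0.png",cv2.cvtColor(cv2.resize(c,None,fx=4,fy=4-0.3,interpolation=cv2.INTER_CUBIC),cv2.COLOR_RGB2BGR))
c=b["color"][255:285,185:220];g=cv2.cvtColor(c,cv2.COLOR_RGB2HSV)[...,1]
m=(g<100).astype(np.uint8);print(m)
```

```text
[[0 0 0 ... 0 0 0]
 [0 0 0 ... 0 0 0]
 [0 0 0 ... 0 0 0]
 ...
 [0 0 0 ... 0 0 0]
 [0 0 0 ... 0 0 0]
 [0 0 0 ... 0 0 0]]
```

View pics/c0.png

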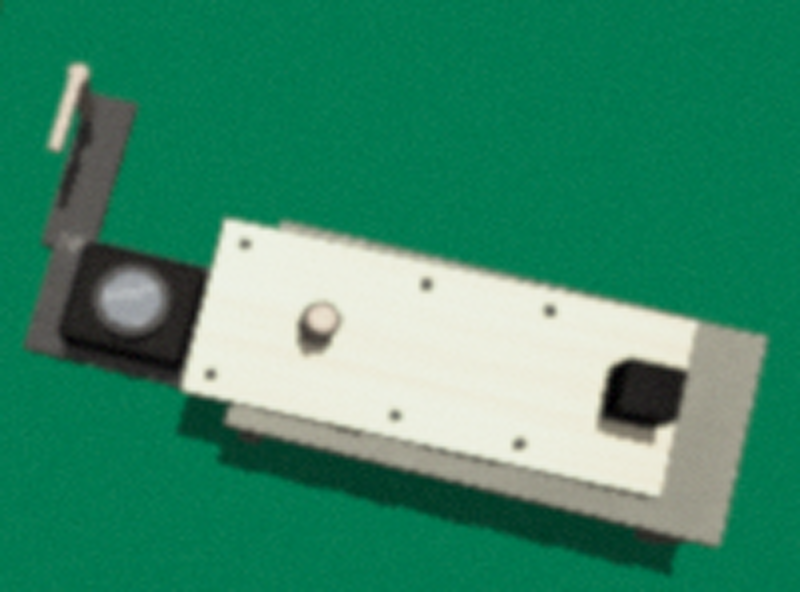

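The crop shows the riser's top corners at (767,335), (718,545), (225,425) and (282,220), and the plate corners at (225,218), (182,388), (662,495) and (700,322). The stud top is at (322,318), and the pointer runs from (78,70) to (55,150).

Run:
```python
from h import *
np.set_printoptions(precision=1,suppress=True)
b=camera("top")
f=lambda u,v,z:onplane(b,(u/4+285-.4,v/3.7+140-.4),z)[:2]
ang=lambda d:np.degrees(np.arctan2(d[1],d[0]))
r=[f(*p,90) for p in((282,220),(225,425),(718,545),(767,335))]
q=[f(*p,98) for p in((225,218),(182,388),(662,495),(700,322))]
for n,c in(("riser",r),("plate",q)):
    print(n,np.array(c).tolist(),"ang",ang(c[0]-c[3]),ang(c[1]-c[2]),"len",np.linalg.norm(c[0]-c[3]),np.linalg.norm(c[1]-c[2]),"wid",np.linalg.norm(c[0]-c[1]),np.linalg.norm(c[2]-c[3]))
print("plate_end",(q[0]+q[1])/2,"stand edge",(r[0]+r[1])/2,"inner",(r[2]+r[3])/2)
t=f(55,150,94);p=f(78,70,94);print("tip",t,"post",p,ang(p-t)+90)
print("stud top",f(322,318,138))
g=cv2.cvtColor(b["color"],cv2.COLOR_RGB2HSV)[...,1]
for n,(x0,x1,y0,y1) in dict(sl=(188,219,253,284),bu=(192,216,192,216)).items():
    m=(g[y0:y1,x0:x1]<110).astype(np.uint8)
    cs,_=cv2.findContours(m,cv2.RETR_EXTERNAL,cv2.CHAIN_APPROX_NONE);c=max(cs,key=cv2.contourArea)
    e=cv2.fitEllipse(c);u=(e[0][0]+x0,e[0][1]+y0);print(n,u,e[1],onplane(b,u,16),onplane(b,u,32))
    v=b["color"][y0:y1,x0:x1].max(2)
```

```text
riser [[604.6802417121164, -27.775133640059007], [488.2489880292525, 4.939760371204674], [418.4904789171059, -244.04313431255198], [534.2330820834134, -277.5467349659399]] ang 74.24908998111333 74.348514489123 len 259.51619434757197 258.570554082734 wid 120.9400724504977 120.49415522943433
plate [[604.7698828295979, 2.539859771383526], [508.53665915237764, 26.835048182282215], [445.83437227730985, -215.4202366332116], [541.0948063909439, -241.1554822759159]] ang 75.35659156651147 75.48873678464052 len 251.87682524404403 250.23828604032462 wid 99.25265497320953 98.67549430232582
plate_end [556.7  14.7] stand edge [546.5 -11.4] inner [ 476.4 -260.8]
tip [647.1  91.9] post [694.6  79.3] 75.11907218259023
stud top [541.  -43.2]
sl (202.69793701171875, 267.2491798400879) (20.526988983154297, 22.25080108642578) [470.5 311.9  16. ] [469.6 307.5  32. ]
bu (203.43298149108887, 202.51539039611816) (15.347105979919434, 15.711692810058594) [617.8 315.   16. ] [614.6 310.6  32. ]
```

```bash
cat >> h.py <<'E'
def to(x,y,z,ang=None):
    "shift in tool units (1=100mm) to world x,y,z; turn about tool z to bring tool y to ang deg"
    s=read_state();M=R.from_rotvec(s["tool_rot"]).as_matrix();d=M.T@(np.array([x,y,z])-s["ee_pos"])/100
    print("t",s["time_s"],"pos",np.round(s["ee_pos"],1),"yang",round(float(np.degrees(np.arctan2(M[1,1],M[0,1]))),2),"tilt",np.round(M[:,2],3),"w",s["grip_width"],"gf",s["grip_force"],"F",np.round(s["ft_force"],1))
    print("shift",np.round(d,3), "turn",None if ang is None else round(float((np.degrees(np.arctan2(M[1,1],M[0,1]))-ang)/180),4))
E
python3 -m crank '[[0,0,0,0,0,-0.0544,0],[0,0,0,0,0,-0.0544,0],[0,0,0,0,0,-0.0544,0],[0,0,0,0,0,-0.0544,0],[0,0,0,0,0,-0.0544,0]]'
python3 -c "
from h import *
to(470,311,80,164.3)"
```

```text
time_s: 1.72
ee_pos: [240.6, -494.5, 231.3]
tool_rot: [1.917, -2.489, -0.0]
ft_force: [-0.0, 0.2, 0.1]
grip_width: 85.2
grip_force: 0.0
t 1.725 pos [ 240.6 -494.5  231.3] yang 165.23 tilt [-0.  0. -1.] w 85.19081468938913 gf 0.0 F [-0.   0.2  0.1]
shift [-8.374 -0.164  1.513] turn 0.0051
```

```bash
python3 -m crank '[[-0.3,0,0,0,0,0.005,0],[-0.5,0,0,0,0,0,0],[-0.5,0,0,0,0,0,0],[-0.5,0,0,0,0,0,0],[-0.5,0,0,0,0,0,0],[-0.5,0,0,0,0,0,0],[-0.5,0,0,0,0,0,0],[-0.5,0,0,0,0,0,0]]' >/dev/null
python3 -m crank '[[-0.5,0,0,0,0,0,0],[-0.5,0,0,0,0,0,0],[-0.5,0,0,0,0,0,0],[-0.5,0,0,0,0,0,0],[-0.5,0,0,0,0,0,0],[-0.5,0,0,0,0,0,0],[-0.5,0,0.1,0,0,0,0],[-0.4,0,0.3,0,0,0,0]]'
python3 -c "
from h import *
to(469,310.5,70,164.3)"
```

```text
time_s: 3.72
ee_pos: [453.6, 248.4, 192.2]
tool_rot: [-1.89, 2.505, 0.0]
ft_force: [-0.2, -0.4, -0.3]
grip_width: 85.7
grip_force: 0.0
t 3.725 pos [453.6 248.4 192.2] yang 164.06 tilt [ 0.003  0.002 -1.   ] w 85.69511770150667 gf 0.0 F [-0.2 -0.4 -0.3]
shift [-0.636  0.026  1.224] turn -0.0013
```

```bash
python3 -m crank '[[-0.4,0.02,0.4,0,0,0,0],[-0.2,0,0.4,0,0,0,0],[-0.02,0,0.4,0,0,0,0],[0,0,0.4,0,0,0,0],[0,0,0.2,0,0,0,0],[0,0,0.1,0,0,0,0],[0,0,0,0,0,0,0]]'
python3 -c "
from h import *
to(469,310.5,2,164.3)"
```

```text
time_s: 4.6
ee_pos: [467.6, 305.9, 1.2]
tool_rot: [1.891, -2.508, 0.0]
ft_force: [-0.3, 0.6, 0.6]
grip_width: 85.7
grip_force: 0.0
t 4.6 pos [467.6 305.9   1.2] yang 164.01 tilt [-0. -0. -1.] w 85.71017343203152 gf 0.0 F [-0.3  0.6  0.6]
shift [-0.049 -0.001 -0.008] turn -0.0016
```

Close gently to centre the sleeve along tool y, then reopen, turn 90° and close for the grasp.

```bash
python3 -m crank '[[-0.04,0,0,0,0,0,0.3],[0,0,0,0,0,0,0.6],[0,0,0,0,0,0,0.6],[0,0,0,0,0,0,0.6],[0,0,0,0,0,0,0.6],[0,0,0,0,0,0,0.6]]' 20
python3 -m crank '[[0,0,0,0,0,0,0],[0,0,0,0,0,0,0],[0,0,0,0,0,0,0],[0,0,0,0,0,0,0],[0,0,0,0,0,0.055,0],[0,0,0,0,0,0.055,0],[0,0,0,0,0,0.055,0],[0,0,0,0,0,0.055,0]]'
python3 -m crank '[[0,0,0,0,0,0.055,0],[0,0,0,0,0,0.055,0],[0,0,0,0,0,0.055,0],[0,0,0,0,0,0.055,0],[0,0,0,0,0,0.055,0],[0,0,0,0,0,0,0]]'
python3 -c "
from h import *
to(469,310.5,2,74.9)"
```

```text
time_s: 5.35
ee_pos: [469.4, 310.4, 2.4]
tool_rot: [-1.89, 2.507, 0.0]
ft_force: [-0.1, 0.1, 5.7]
grip_width: 42.9
grip_force: 20.4
time_s: 6.35
ee_pos: [468.6, 309.7, 1.2]
tool_rot: [0.92, -3.004, 0.0]
ft_force: [0.6, 0.5, -0.5]
grip_width: 85.4
grip_force: 0.0
time_s: 7.1
ee_pos: [468.6, 309.7, 1.2]
tool_rot: [-0.41, -3.115, 0.0]
ft_force: [-0.0, 0.7, -0.2]
grip_width: 85.4
grip_force: 0.0
t 7.1 pos [468.6 309.7   1.2] yang 74.99 tilt [-0. -0. -1.] w 85.3616312377226 gf 0.0 F [-0.   0.7 -0.2]
shift [-0.002  0.009 -0.008] turn 0.0005
```

```bash
python3 -m crank '[[0,0,-0.03,0,0,0,0.3],[0,0,0,0,0,0,0.6],[0,0,0,0,0,0,0.6],[0,0,0,0,0,0,0.6],[0,0,0,0,0,0,0.6],[0,0,0,0,0,0,0.6]]' 40
python3 -m crank '[[0,0,-0.2,0,0,0,0.6],[0,0,-0.5,0,0,0,0.6],[0,0,-0.5,0,0,0,0.6],[0,0,-0.5,0,0,0,0.6],[0,0,0,0,0,0,0.6]]'
python3 -c "
from h import *
to(541.3,-43.3,170,75.2)
a=camera('scene');b=camera('top')
for p,n in((a,'s'),(b,'t')):print(n,[(d['xy'],d['score']) for d in place_of(p,'sleeve_center')[:2]])
A=place_of(a,'sleeve_center');B=place_of(b,'sleeve_center')
if A and B: print(tri([a,b],[A[0]['xy'],B[0]['xy']]))
"
```

```text
time_s: 7.85
ee_pos: [468.9, 310.0, 4.8]
tool_rot: [0.411, 3.114, 0.001]
ft_force: [-2.0, 0.4, 6.1]
grip_width: 43.2
grip_force: 40.9
time_s: 8.48
ee_pos: [470.4, 311.1, 178.3]
tool_rot: [0.411, 3.109, 0.01]
ft_force: [0.3, -0.3, -2.0]
grip_width: 43.1
grip_force: 41.4
t 8.475 pos [470.4 311.1 178.3] yang 74.93 tilt [ 0.006  0.005 -1.   ] w 43.057452342367434 gf 41.377462930977345 F [ 0.3 -0.3 -2. ]
shift [-1.606 -3.239  0.068] turn -0.0015
s [([450.4, 136.0], 0.94), ([267.5, 179.1], 0.58)]
t [([173.8, 265.5], 0.47)]
[464.83913375 315.21292105 181.66589957]
```

Run:
```python
from h import *
a=camera('scene');b=camera('top')
f=lambda p,y,x:cv2.resize(p['color'][y:y+30,x:x+24],None,fx=16,fy=16,interpolation=cv2.INTER_CUBIC)
im=np.hstack([f(a,158,282),f(b,213,352)]);cv2.imwrite('pics/st.png',cv2.cvtColor(im,cv2.COLOR_RGB2BGR))
```

```text
(no output)
```

View pics/st.png

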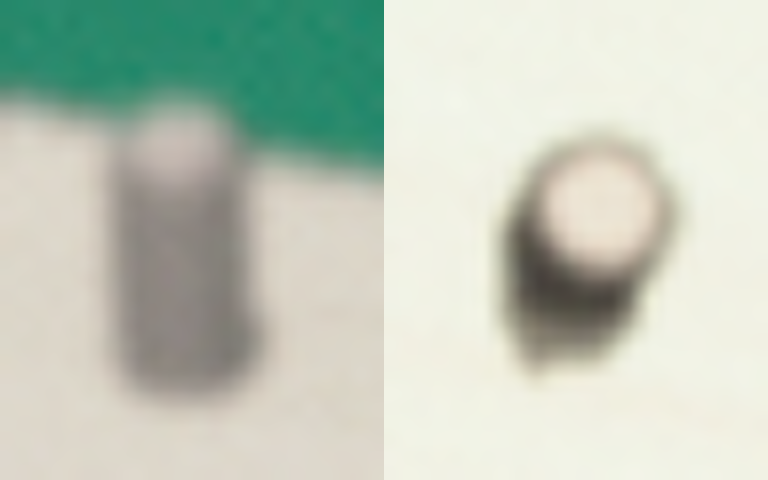

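```bash
python3 -m crank '[[0,-0.3,-0.1,0,0,0,0.6],[-0.24,-0.4,0,0,0,0,0.6],[-0.24,-0.4,0,0,0,0,0.6],[-0.24,-0.4,0,0,0,0,0.6],[-0.24,-0.4,0,0,0,0,0.6],[-0.24,-0.4,0,0,0,0,0.6],[-0.24,-0.4,0,0,0,0,0.6],[-0.16,-0.4,0,0,0,0,0.6]]'
```

```text
time_s: 9.88
ee_pos: [542.6, -32.8, 183.7]
tool_rot: [-0.413, -3.114, 0.001]
ft_force: [0.7, 0.2, -0.9]
grip_width: 43.1
grip_force: 41.4
```

The scene crop shows the stud top at about (292.9,166.4), and the top-view crop shows it at about (364.9,225.5).

Run:
```python
from h import *
a=camera('scene');b=camera('top')
print(onplane(a,(292.9,166.4),138),onplane(b,(364.9,225.5),138),tri([a,b],[(292.9,166.4),(364.9,225.5)]))
to(541,-43.5,150,75.2)
T=lambda p,w:(lambda c:(p['camera_matrix']@c/c[2])[:2])((np.array(p['world_to_cam'])@np.r_[w,1])[:3])
s=read_state();print("expected sleeve px",T(a,np.r_[s['ee_pos'][:2],s['ee_pos'][2]+11.5]))
x=int(T(a,s['ee_pos'])[0])-18;y=int(T(a,s['ee_pos'])[1])-24
print(x,y)
cv2.imwrite('pics/h1.png',cv2.cvtColor(cv2.resize(a['color'][y:y+48,x:x+40],None,fx=12,fy=12,interpolation=cv2.INTER_CUBIC),cv2.COLOR_RGB2BGR))
```

```text
[545.53310375 -41.88322316 138.        ] [541.10129535 -42.83801002 138.        ] [541.48162515 -42.76657592 135.1232716 ]
t 9.975 pos [542.3 -34.8 183.6] yang 74.68 tilt [-0.001 -0.001 -1.   ] w 42.96367767288301 gf 41.53000485152006 F [ 0.7  0.1 -2. ]
shift [-0.011 -0.087  0.337] turn -0.0029
expected sleeve px [295.22521955 143.9087833 ]
277 124
```

View pics/h1.png

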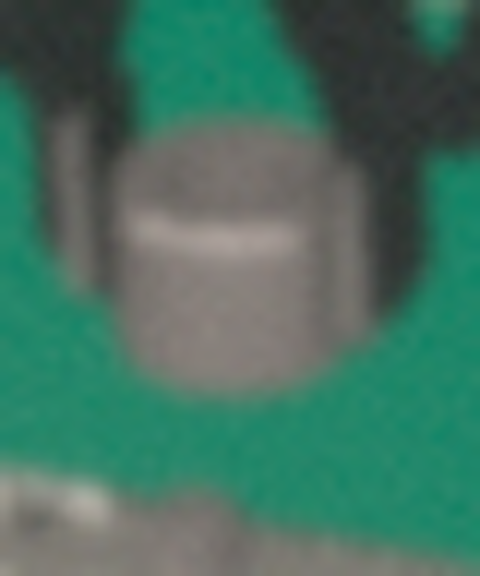

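The sleeve hangs upright in the pads. Its centre is near crop column 228, which is image column 295.5, and 295.2 was expected. The stud top shows below it at crop (195,490).

```bash
python3 -m crank '[[-0.01,-0.08,0,0,0,-0.003,0.6],[0,0,0.1,0,0,0,0.6],[0,0,0.2,0,0,0,0.6],[0,0,0,0,0,0,0.6],[0,0,0,0,0,0,0.6]]'
python3 -c "
from h import *
to(541.2,-42.8,142,75.2)"
```

```text
time_s: 10.6
ee_pos: [541.5, -38.8, 154.7]
tool_rot: [0.396, 3.116, -0.0]
ft_force: [0.0, -0.8, -1.5]
grip_width: 43.2
grip_force: 41.5
t 10.6 pos [541.5 -38.8 154.7] yang 75.5 tilt [ 0.001 -0.    -1.   ] w 43.22917955280052 gf 41.540241334587336 F [ 0.  -0.8 -1.5]
shift [-0.007 -0.04   0.127] turn 0.0017
```

```bash
python3 -m crank '[[-0.007,-0.04,0,0,0,0,0.6],[0,0,0.05,0,0,0,0.6],[0,0,0.03,0,0,0,0.6],[0,0,0,0,0,0,0.6],[0,0,0,0,0,0,0.6]]'
python3 -c "
from h import *
to(541.2,-42.8,138,75.2)"
```

```text
time_s: 11.22
ee_pos: [541.0, -43.3, 146.3]
tool_rot: [0.398, 3.116, -0.0]
ft_force: [-0.3, 1.0, -2.9]
grip_width: 43.6
grip_force: 41.5
t 11.225 pos [541.  -43.3 146.3] yang 75.45 tilt [ 0. -0. -1.] w 43.63527902837616 gf 41.53542207553983 F [-0.3  1.  -2.9]
shift [-0.001  0.005  0.083] turn 0.0014
```

```bash
python3 -m crank '[[0,0.004,0.03,0,0,0,0.6],[0,0,0.03,0,0,0,0.6],[0,0,0.03,0,0,0,0.6],[0,0,0,0,0,0,0.6]]'
python3 -m crank '[[0,0,0.03,0,0,0,0.6],[0,0,0,0,0,0,0.6],[0,0,0,0,0,0,0.6]]'
python3 -c "
from h import *
to(541.2,-42.8,138,75.2)"
```

```text
time_s: 11.72
ee_pos: [540.8, -42.9, 136.9]
tool_rot: [-0.398, -3.116, 0.0]
ft_force: [0.9, 0.7, -1.8]
grip_width: 42.7
grip_force: 41.5
time_s: 12.1
ee_pos: [541.0, -42.9, 134.3]
tool_rot: [0.398, 3.116, -0.0]
ft_force: [0.3, 1.0, -1.5]
grip_width: 43.2
grip_force: 41.5
t 12.1 pos [541.  -42.9 134.3] yang 75.45 tilt [ 0. -0. -1.] w 43.20988503531688 gf 41.53844978660345 F [ 0.3  1.  -1.5]
shift [-0.001  0.001 -0.037] turn 0.0014
```

The sleeve's underside is below the stud top and there is no force, so it is threaded. I'll keep lowering.

```bash
python3 -m crank '[[0,0,0.05,0,0,0,0.6],[0,0,0.08,0,0,0,0.6],[0,0,0.08,0,0,0,0.6],[0,0,0.05,0,0,0,0.6],[0,0,0,0,0,0,0.6],[0,0,0,0,0,0,0.6]]'
python3 -m crank '[[0,0,0.02,0,0,0,0.6],[0,0,0.02,0,0,0,0.6],[0,0,0.01,0,0,0,0.6],[0,0,0,0,0,0,0.6]]'
```

```text
time_s: 12.85
ee_pos: [541.2, -42.9, 108.5]
tool_rot: [0.398, 3.116, -0.0]
ft_force: [1.0, -0.9, -1.3]
grip_width: 42.7
grip_force: 41.5
time_s: 13.35
ee_pos: [541.0, -42.9, 103.2]
tool_rot: [-0.398, -3.116, 0.0]
ft_force: [0.4, 0.5, -1.7]
grip_width: 42.8
grip_force: 41.5
```

```bash
python3 -m crank '[[0,0,0.015,0,0,0,0.6],[0,0,0,0,0,0,0.6],[0,0,0,0,0,0,0.6]]'; python3 -m crank '[[0,0,0.01,0,0,0,0.6],[0,0,0,0,0,0,0.6],[0,0,0,0,0,0,0.6]]'
```

```text
time_s: 13.72
ee_pos: [541.2, -42.9, 102.9]
tool_rot: [0.397, 3.115, -0.0]
ft_force: [-4.0, 0.0, 6.3]
grip_width: 42.9
grip_force: 42.1
time_s: 14.1
ee_pos: [541.2, -42.9, 102.8]
tool_rot: [0.397, 3.115, -0.0]
ft_force: [-5.6, 1.8, 12.5]
grip_width: 43.3
grip_force: 42.6
```

```bash
python3 -m crank '[[0,0,-0.015,0,0,0,0.6],[0,0,0,0,0,0,0],[0,0,0,0,0,0,0],[0,0,0,0,0,0,0],[0,0,0,0,0,0,0],[0,0,0,0,0,0,0]]'; python3 -m crank '[[0,0,-0.2,0,0,0,0],[0,0,-0.3,0,0,0,0],[0,0,-0.3,0,0,0,0],[0,0,-0.1,0,0,0,0],[0,0,0,0,0,0,0]]'
python3 -c "
from h import *
to(499.6,-203,170,75.4)
a=camera('scene');b=camera('top')
f=lambda p,y,x:cv2.resize(p['color'][y:y+60,x:x+48],None,fx=8,fy=8,interpolation=cv2.INTER_CUBIC)
im=np.hstack([f(a,145,270),f(b,195,335)]);cv2.imwrite('pics/sl.png',cv2.cvtColor(im,cv2.COLOR_RGB2BGR))"
```

```text
time_s: 14.85
ee_pos: [541.0, -42.9, 102.2]
tool_rot: [-0.398, -3.116, 0.0]
ft_force: [-0.3, -0.6, -0.2]
grip_width: 85.4
grip_force: 0.0
time_s: 15.48
ee_pos: [541.1, -42.7, 192.3]
tool_rot: [0.398, 3.116, 0.001]
ft_force: [0.0, 0.4, -1.7]
grip_width: 85.2
grip_force: 0.0
t 15.475 pos [541.1 -42.7 192.3] yang 75.44 tilt [ 0.001  0.    -1.   ] w 85.20373873368025 gf 0.0 F [ 0.   0.4 -1.7]
shift [-1.000e-03 -1.656e+00  2.220e-01] turn 0.0002
```

View pics/sl.png

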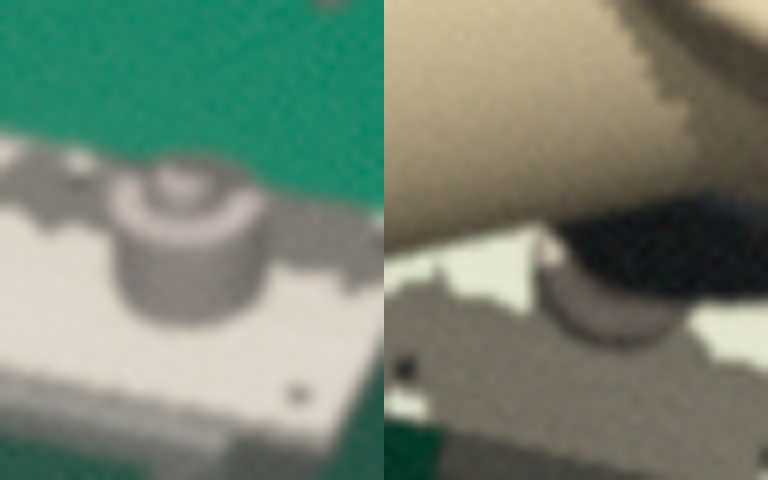

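The sleeve is seated on the plate, with the stud top showing above its rim at scene crop (185,180). Next I go to the grip block.

```bash
python3 -m crank '[[0,-0.3,0,0,0,0,0],[0,-0.45,0,0,0,0,0],[0,-0.45,0,0,0,0,0],[0,-0.3,0,0,0,0,0],[0,-0.15,0,0,0,0,0],[0,0,0,0,0,0,0],[0,0,0,0,0,0,0]]'
python3 -c "
from h import *
to(499.6,-203,104,75.4)"
```

```text
time_s: 16.45
ee_pos: [499.7, -201.9, 191.9]
tool_rot: [-0.397, -3.116, -0.0]
ft_force: [0.2, 0.1, 0.4]
grip_width: 85.4
grip_force: 0.0
t 16.45 pos [ 499.7 -201.9  191.9] yang 75.47 tilt [-0.001  0.    -1.   ] w 85.44951387511189 gf 0.0 F [0.2 0.1 0.4]
shift [-0.003 -0.011  0.879] turn 0.0004
```

```bash
python3 -m crank '[[0,-0.01,0.2,0,0,0,0],[0,0,0.3,0,0,0,0],[0,0,0.25,0,0,0,0],[0,0,0.1,0,0,0,0],[0,0,0,0,0,0,0],[0,0,0,0,0,0,0]]'
python3 -m crank '[[0,0,0,0,0,0,0.4],[0,0,0,0,0,0,0.55],[0,0,0,0,0,0,0.75],[0,0,0,0,0,0,0.75],[0,0,0,0,0,0,0.75],[0,0,0,0,0,0,0.75],[0,0,0,0,0,0,0.75]]' 40
python3 -c "
from h import *
to(499.6,-203,104,74.3)
b=camera('top');save(b,'t2.png')"
```

```text
time_s: 17.2
ee_pos: [500.2, -203.6, 108.5]
tool_rot: [0.397, 3.114, -0.001]
ft_force: [-0.4, 0.0, -0.3]
grip_width: 85.3
grip_force: 0.0
time_s: 18.08
ee_pos: [499.6, -203.3, 107.6]
tool_rot: [0.398, 3.116, 0.001]
ft_force: [0.5, 4.6, 5.8]
grip_width: 29.4
grip_force: 41.3
t 18.075 pos [ 499.6 -203.3  107.6] yang 75.45 tilt [ 0.001  0.    -1.   ] w 29.40805751843893 gf 41.2892746925354 F [0.5 4.6 5.8]
shift [0.001 0.002 0.036] turn 0.0064
```

View pics/t2.png

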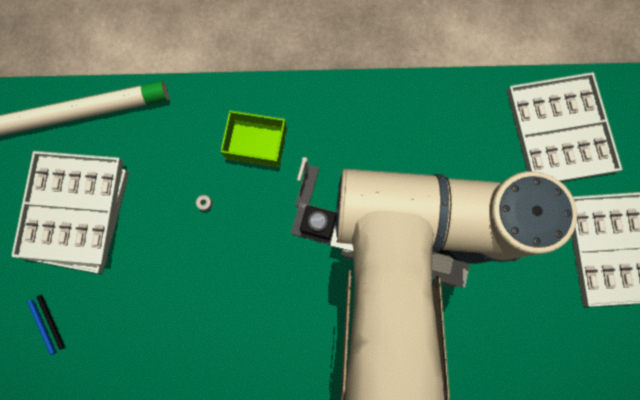

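The fingers hold the block at 29.4 mm. The top view shows the bush at (203,203) and the basket at (254,138), both unmoved. Next comes a slow slide with a small correction in yaw and sideways.

```bash
python3 -m crank '[[0.01,0.03,0,0,0,0.0016,0.75],[0.01,0.06,0,0,0,0.0016,0.75],[0.01,0.08,0,0,0,0.0016,0.75],[0.01,0.08,0,0,0,0.0016,0.75],[0.01,0.08,0,0,0,0,0.75],[0.01,0.08,0,0,0,0,0.75],[0.008,0.08,0,0,0,0,0.75]]'
python3 -c "
from h import *
to(519.9,-106.1,107,74.3)"
```

```text
time_s: 19.0
ee_pos: [505.5, -156.9, 108.0]
tool_rot: [0.43, 3.112, -0.007]
ft_force: [-1.6, -8.5, 5.3]
grip_width: 29.8
grip_force: 41.3
t 19.0 pos [ 505.5 -156.9  108. ] yang 74.25 tilt [-0.    -0.004 -1.   ] w 29.789803180859337 gf 41.2731671333313 F [-1.6 -8.5  5.3]
shift [-0.     0.528  0.008] turn -0.0003
```

```bash
python3 -m crank '[[0,0.06,0,0,0,0,0.75],[0,0.08,0,0,0,0,0.75],[0,0.08,0,0,0,0,0.75],[0,0.08,0,0,0,0,0.75],[0,0.06,0,0,0,0,0.75],[0,0.04,0,0,0,0,0.75],[0,0.02,0,0,0,0,0.75],[0,0,0,0,0,0,0.75]]'
python3 -c "
from h import *
to(519.9,-106.1,107,74.3)"
```

```text
time_s: 20.0
ee_pos: [516.7, -116.9, 108.1]
tool_rot: [-0.429, -3.112, 0.008]
ft_force: [-1.6, -7.9, 5.4]
grip_width: 29.9
grip_force: 41.5
t 20.0 pos [ 516.7 -116.9  108.1] yang 74.29 tilt [-0.001 -0.005 -1.   ] w 29.936937407561206 gf 41.49008095264435 F [-1.6 -7.9  5.4]
shift [-0.002  0.113  0.011] turn -0.0
```

```bash
python3 -m crank '[[0,0.03,0,0,0,0,0.75],[0,0.04,0,0,0,0,0.75],[0,0.03,0,0,0,0,0.75],[0,0.013,0,0,0,0,0.75],[0,0,0,0,0,0,0.75],[0,0,0,0,0,0,0.75]]'
python3 -c "
from h import *
to(519.9,-106.1,107,74.3)
a=camera('scene');b=camera('top')
print([(n,l,[(np.round(d['xy'],1),round(d['score'],2),np.round(onplane(p,d['xy'],90+4*(n=='pointer_tip')),1)) for d in place_of(p,n)[:1]]) for n in('plate_end','pointer_tip') for l,p in(('s',a),('t',b))])
f=lambda p,y,x,w,h:cv2.resize(p['color'][y:y+h,x:x+w],None,fx=6,fy=6,interpolation=cv2.INTER_CUBIC)
im=np.hstack([f(a,150,285,80,95),f(b,150,288,50,95)]);cv2.imwrite('pics/fin.png',cv2.cvtColor(im,cv2.COLOR_RGB2BGR))"
```

```text
time_s: 20.75
ee_pos: [519.7, -106.3, 108.2]
tool_rot: [-0.429, -3.112, 0.008]
ft_force: [-1.1, -7.9, 5.7]
grip_width: 29.5
grip_force: 41.5
t 20.75 pos [ 519.7 -106.3  108.2] yang 74.29 tilt [-0.001 -0.005 -1.   ] w 29.514434674823956 gf 41.52254819869995 F [-1.1 -7.9  5.7]
shift [-0.002  0.002  0.012] turn -0.0
[('plate_end', 's', [(array([359.6, 198.1]), 0.86, array([589.5, 109.1,  90. ]))]), ('plate_end', 't', []), ('pointer_tip', 's', [(array([352.5, 217.1]), 0.9, array([657.7,  93.7,  94. ]))]), ('pointer_tip', 't', [(array([298.5, 179.6]), 0.59, array([648.3,  91.6,  94. ]))])]
```

View pics/fin.png

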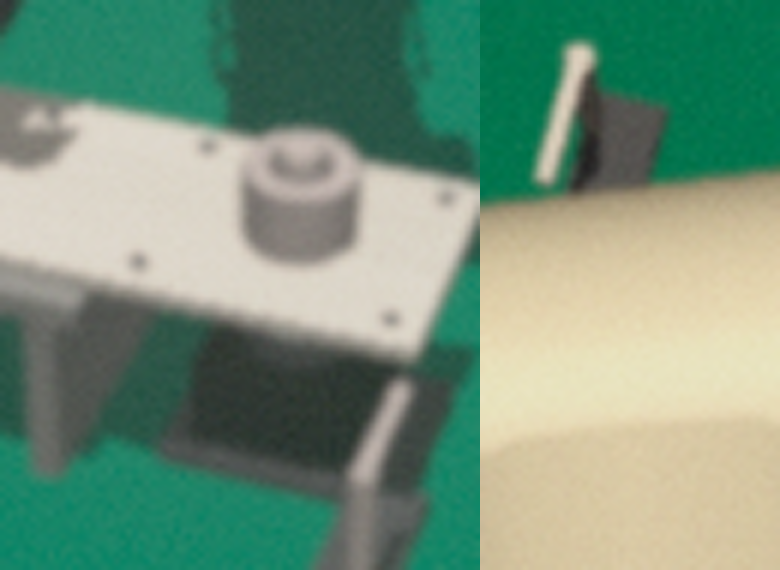

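The scene crop shows the plate flat, with its outer edge running from about (478,185) to (414,360). The pointer blade runs from (360,475) to (402,383), nearly in line with that edge. The sleeve is on the stud.

Run:
```python
from h import *
a=camera('scene');ux=np.array([np.cos(np.radians(74.3)),np.sin(np.radians(74.3))]);uy=np.array([-ux[1],ux[0]])
for n,u,v,zs in(('far',479,185,(98,)),('near',414,360,(98,)),('near-bot',414,366,(90,)),('tip',402,381,(92,94,97)),('post',360,475,(92,94,97))):
    for z in zs:
        w=onplane(a,(u/6+285-.4,v/6+150-.4),z)[:2]-[546.5,-11.4];print(n,z,round(w@ux,1),round(w@uy,1))
to(519.9,-106.1,107,74.3)
```

```text
far 98 123.3 46.9
near 98 128.0 -59.4
near-bot 90 126.7 -53.5
tip 92 125.4 -64.9
tip 94 126.0 -67.1
tip 97 126.8 -70.4
post 92 125.4 -115.7
post 94 126.0 -117.7
post 97 126.8 -120.8
t 21.1 pos [ 519.6 -106.3  108.1] yang 74.29 tilt [-0.001 -0.005 -1.   ] w 29.539550873949104 gf 41.524879932403564 F [-2.8 -7.9  6.6]
shift [-0.002  0.003  0.011] turn -0.0001
```

```bash
python3 -m crank '[[0,0,0,0,0,0,0.75],[0,0,0,0,0,0,0.75],[0,0,0,0,0,0,0.75]]' && python3 -c "
from rig import finish_job;print(finish_job())"
```

```text
time_s: 21.48
ee_pos: [519.6, -106.3, 108.1]
tool_rot: [-0.429, -3.112, 0.009]
ft_force: [-2.7, -8.8, 6.8]
grip_width: 29.5
grip_force: 41.5
the job is handed in; nothing more can be done
None
```

I handed the job in at about 21.5 s: the sleeve is seated on the stud and released, and the plate was slid out and is still held by the gripper, its end within about 1–2 mm of the pointer line by my measurements (the hand-in returned no verdict).

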